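Lock the grooved adapter into the fluid coupler

TASK

Take the smaller of the two brass grooved adapters from the tray and set it upright in the mouth of the coupler on the bench, nose down, gently, without crushing the rubber seal that it comes to rest on, while both cam arms are still up. Then swing the two cam arms down together, keeping them roughly level with each other and never forcing them, until both are fully home and the adapter is drawn tight onto the seal. Leave the other things where they are and let go.

Things in the scene. Friction and masses are not known exactly. Their poses are not given: they have to be found in the camera images.
- stand: Fixed filling stand. Origin: centre of its underside on the bench, z up. Base plate 100 x 100 x 8 mm; a pipe stub along its own +x at 24 mm height. The coupler head stands on its z axis, mouth up, above a 72 mm wide disc (top at 60 mm). The head was set by hand and sits up to 14 mm higher or lower than all heights given here; that offset is not measured and does not change when pushed.
- mouth (a point): Nominal centre of the coupler's rim, 99 mm above the bench (true rim and all of the head up to 14 mm higher or lower). Bore 33.4 mm across, outer wall 44 mm across. Rubber seal at the bottom of the bore, nominally 29.5 mm below the rim. Axes as the stand's.
- pins (a point): Nominal point midway between the two arms' hinge pins, 90 mm above the bench (true one up to 14 mm higher or lower). The pins lie at y = +22 and -22 mm from it and run along x, held by ears at x = -12 to 12 mm, no higher than the rim. Axes as the stand's.
- cam_left (a joint): Cam arm on the stand's +y side: brass bar 12 mm wide, 6 thick, 62 long from its pin, thin wire ring at its end. 0 rad: 45 degrees up and outward; grows as it swings outward and down; 0.79 level; stop at 1.65. Starts at 0 to 0.25. Stiff (0.08 N m), stays where left; from about 0.5 its cam draws the adapter down and resistance rises: 5 to 12 N when pressed 20 to 35 mm out from the pin.
- cam_right (a joint): The same arm on the stand's -y side, same values, same stop at 1.65.
- seal (a joint): How far the rubber seal at the bottom of the bore is squeezed down, in m: 0 free, springy at 3.5 N per mm, crushed above 0.0045, bottom at 0.006. An adapter resting on it by its weight gives about 0.001; a locked one about 0.0025.
- plug: The adapter to use: a brass plug standing on its nose in the tray. Origin: centre of its underside, z up its axis. 50 mm tall, 0.2 to 0.4 kg: nose 26 mm across widening to 31 mm at 4 mm height, barrel 31 mm to 14 mm height, groove 24 mm across between 17.5 and 28 mm, collar 31 mm at 31.5 to 36 mm, grip knob 28 mm from 36 mm to the top. Seated, the knob stands above the rim.
- big_plug: Spare adapter of the next size, 45 mm across and 56 mm tall, also standing in the tray; does not fit. Origin at its underside.
- tray: Fixed dark steel tray 160 (x) by 240 (y) mm, floor 3 mm thick, rim 12 mm high. Origin: centre of its underside.
- ring: Black rubber washer 48 mm across, 6 mm thick, lying in the tray.
- wrench: Wrench 160 mm long lying on the bench.
- screwdriver: Screwdriver 180 mm long lying on the bench.
- oil_bottle: White bottle 64 mm across, 170 mm tall, origin at its underside.
- jar: Clear jar with steel cap 72 mm across, 80 mm tall, origin at its underside.
- filter: Dark cylindrical filter 76 mm across, 85 mm tall, origin at its underside.
Mind the look-alikes: they are no part of the job. What is shaped like the plug but green is not meant.

How it is judged:
By the outcome, as a careful person would: the job done as asked, in the order asked, and still so for the second after the job is handed in, with the robot touching nothing.
It also fails if it takes over 53 s, if anything falls off the work surface, if the arm or the gripper's body presses on something with over 40 N, if the wrist force passes 120 N, or if a joint passes its speed limit or range.

ROBOT

A 6-joint arm with a two-finger parallel gripper is mounted at the origin on the work surface. World frame = base frame: x ahead of the robot, y to its left, z up, the work surface at z = 0. Lengths are in m, angles in rad, forces in N, time in s.
With the tool pointing down it reaches from about 0.35 to 0.725 m from the base axis. Payload 6 kg.
Tool frame: the origin (TCP) lies between the finger pads; the fingertips stand 8 mm ahead of it and the grasp point (between the pads) lies 11 mm behind it (env.tip_reach is the distance from the TCP to the fingertips, in m); z points along the fingers, y is the line along which they close (so a half turn about z gives the same grasp; the last joint's range is limited). The gripper opens to 85 mm and grips with 20 to 120 N. Pads are 22 mm wide; open, the fingers measure 114 mm over their backs; the gripper's body (76 mm by 85 mm) begins 54 mm behind the grasp point. The pads swing forward as they close: fully open they stand 13 mm farther back than shut.
Start: joints at [-0.894, 0.04, 0.085, 0, -1.615, -0.334], TCP at [0.202, -0.565, 0.204] pointing down, gripper open.
Joint ranges: [-2.56, 2.56], [-1.29, 2.01], [-1.08, 1.49], [-3.29, 1.98], [-2.81, -0.18], [-2.99, 2.99]. Speed limits (rad/s): [2.57, 2.57, 3.01, 3.14, 3.14, 3.14].

INTERFACE

Orientations are given as a unit quaternion [x, y, z, w].
In Python, from cell import env, vision gives the robot as it stands.
- The arm moves only by the tool carry_out, never from a script. Its argument "rows" is a list of rows, each an object with "turn": the turn, a rotation vector about the tool's x, y, z in rad, a list of three; "linear": the shift along the tool's x, y, z in m, a list of three; "grip": the opening, from -1 (shut) to 1 (fully open). A call has 1 to 20 rows; each row is the pose to reach, as a shift and turn from the pose commanded when the call began, along the tool's axes at that moment; what a row does not reach only later rows make up. A row lasts 1/10 s, in which the tool goes at most 50 mm and 8.59 degrees, less where a joint would pass 70% of its speed; a pose out of reach is approached as far as the arm can. A call with a gripper value outside its range is refused whole. The fingers move at their own pace and stop on an object; "newtons" is the grip in N (left out, the last holds). Time passes only in rows, so rows that repeat a pose let the fingers close. It gives the time, the measured TCP pose, the force, the opening and the grip force at its end, in the units of the state.
- env.sense(): the state, without advancing time (a new reading comes with each control period).
- vision.snapshot(name): name is "side" or "top" or "wrist"; returns a dict with "frame" (400x640x3 uint8, blue, green, red), "fx", "fy", "cx", "cy" (pixels), "R" (3x3) and "t" (3): a world point X has camera coordinates R X + t. Camera axes: x right, y down, z forward; pixel columns grow to the right and rows downward; lengths in m; the calibration is good to about 2 mm. A picture is of the moment at which its call begins. There is no depth.
- env.sign_off(): hands the job in; it is judged then, once.
Trained networks look in a picture, given as the dict that the camera call returned (one of the last four; its "shot" number tells which), for a name from the list of things; names that differ only in an ending like _2 or _b are one class to them, and where a whole thing is asked for, a point or a joint stands for the part that bears it (a point fixed in the world has none). Each returns a list of dicts, best first, with "score" (0 to 1); they miss things now and then, are a little off and sometimes report something else, mostly with a low value. They report only what shows in the picture. A call takes as long as a camera call. They do not tell look-alikes from the thing itself.
- vision.find_in(thing, picture): "at" ([x, y, z] in m, in world coordinates, good to about 4 mm: the middle of the surface that is visible of it).
- vision.masks_of(thing, picture): "mask" (400x640 bool, what is visible of it).
- vision.spot_point(thing, picture): "at" ([x, y, z] in m, in world coordinates, good to about 4 mm: a listed point, or the origin of a listed thing).
The state is a dict: "time_s": time; "joint_pos": joint angles; "qvel": joint speeds; "tau": joint torques, N m; "tool_pos": TCP position; "orientation": TCP orientation; "contact_force": force on the tool from outside, world axes, zero at the start; "wrist_torque": the same for the moment, N m; "opening": opening from 0.0 (shut) to 1.0 (fully open); "grasp_force": force on a finger pad.
Only numpy, scipy, OpenCV 4.12 (cv2) and the standard library are available. Lean on these libraries where they do the work, as an engineer would, in place of code of your own. Each camera call takes 0.05 s, during which the arm holds its last target. There are 200 camera calls.

## Working session

There is one attempt and no reset: what is moved stays moved. The work goes in short steps, Python scripts to look and compute and a tool call to move; the robot and the scene stay as the last step left them, time stands still between calls to the robot, and variables do not carry over. Pictures are saved under pics/ and viewed, at most 10 in all, crops included, and the job is handed in when it is done.

Besides the shell and the picture viewer there is one more tool, called after ">>>" in YAML: its name, and indented under it one key for each argument. carry_out: Moves the arm, as the interface text tells. Its arguments: {"type":"object","properties":{"rows":{"type":"array"},"newtons":{"type":"number"}},"required":["rows"]}

```bash
mkdir -p pics; cat > h.py <<'E'
import numpy as np,cv2
from cell import env,vision
from scipy.spatial.transform import Rotation as Rn
def ray(p,u,v,z):
    R=np.array(p['R']);t=np.array(p['t']);c=-R.T@t
    d=R.T@np.array([(u-p['cx'])/p['fx'],(v-p['cy'])/p['fy'],1]);return c+d*(z-c[2])/d[2]
def proj(p,X):
    q=np.array(p['R'])@np.array(X)+np.array(p['t']);return np.array([p['fx']*q[0]/q[2]+p['cx'],p['fy']*q[1]/q[2]+p['cy']])
def tool(dX):
    "world shift -> tool axes"
    return Rn.from_quat(env.sense()['orientation']).inv().apply(dX)
E
python3 - <<'E'
from h import *
np.set_printoptions(precision=4,suppress=True)
s=env.sense();print(s['time_s'],s['tool_pos'],s['orientation'],s['opening'],env.tip_reach)
for n in('top','side'):
    p=vision.snapshot(n);cv2.imwrite(f'pics/{n}0.png',p['frame']);print(n,p['fx'],-np.array(p['R']).T@np.array(p['t']))
    for th in('plug','big_plug','mouth','stand','tray','pins'):
        for d in vision.spot_point(th,p)[:3]:print(th,round(d['score'],2),np.array(d['at']),proj(p,d['at']))
E
```

```text
0.0 [ 0.2016 -0.5647  0.2035] [-0.1706  0.9853  0.0008 -0.0002] 1.0000187084460936 0.008
top 454.86273477762785 [0.4363 0.0229 1.4413]
plug 0.56 [ 0.6732 -0.2519  0.0018] [404.2876 173.0337]
plug 0.52 [ 0.4496 -0.385  -0.001 ] [449.2721 242.0937]
plug 0.46 [ 0.5331 -0.256   0.0043] [407.6489 216.5571]
big_plug 0.55 [ 0.5323 -0.1419  0.0035] [371.6297 217.6688]
mouth 0.97 [0.5455 0.071  0.1034] [303.144  212.5393]
mouth 0.17 [ 0.5332 -0.2544  0.0025] [407.0352 216.5781]
stand 0.56 [0.5526 0.076  0.0003] [302.7447 212.9627]
stand 0.17 [ 0.5849 -0.1983  0.0018] [388.6799 200.8022]
tray 0.61 [ 0.5307 -0.2001  0.004 ] [390.0316 217.7327]
pins 0.84 [0.548  0.0729 0.0897] [302.6628 212.0882]
pins 0.24 [0.4663 0.3674 0.003 ] [210.6178 242.4023]
side 499.34551712350105 [ 0.1805 -1.0618  0.9051]
plug 0.77 [ 0.6744 -0.2477  0.0017] [387.7033 271.1865]
plug 0.72 [ 0.5312 -0.2575  0.0031] [337.8359 287.7675]
plug 0.66 [ 0.4524 -0.3841 -0.0035] [326.898  337.0842]
big_plug 0.53 [ 0.5259 -0.1461  0.0071] [319.9162 258.5683]
mouth 0.63 [0.5505 0.074  0.0973] [300.7509 184.8067]
stand 0.58 [ 0.5472  0.0725 -0.0009] [300.6845 212.4483]
tray 0.63 [ 0.5287 -0.1998 -0.003 ] [328.3376 274.4638]
pins 0.58 [0.5493 0.0726 0.0908] [300.5717 187.0082]
pins 0.46 [ 0.5876  0.3056 -0.0026] [289.5255 171.1715]
pins 0.25 [ 0.5314 -0.2606  0.005 ] [338.4034 288.0553]
```

```bash
python3 - <<'E'
import cv2
a=cv2.imread('pics/top0.png')[140:280,270:490];b=cv2.imread('pics/side0.png')[150:360,250:430]
cv2.imwrite('pics/a.png',cv2.resize(a,None,fx=3.6,fy=3.6,interpolation=2)); cv2.imwrite('pics/b.png',cv2.resize(b,None,fx=2.8,fy=2.8,interpolation=2))
E
```

```text
(no output)
```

View pics/a.png

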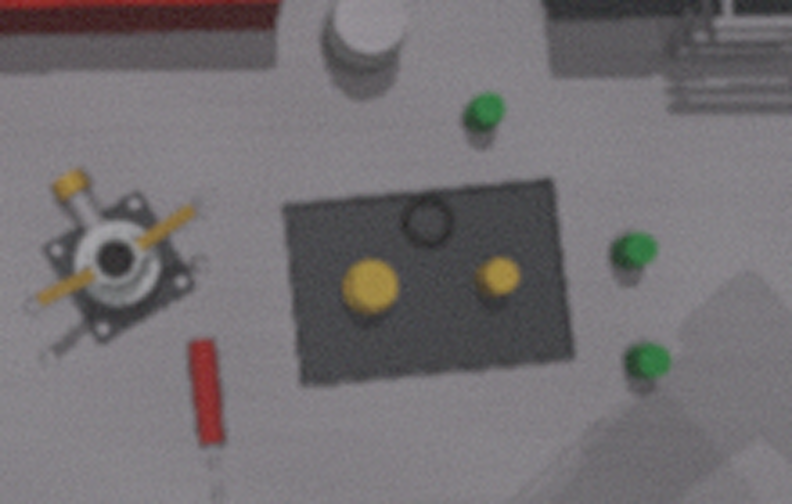

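View pics/b.png

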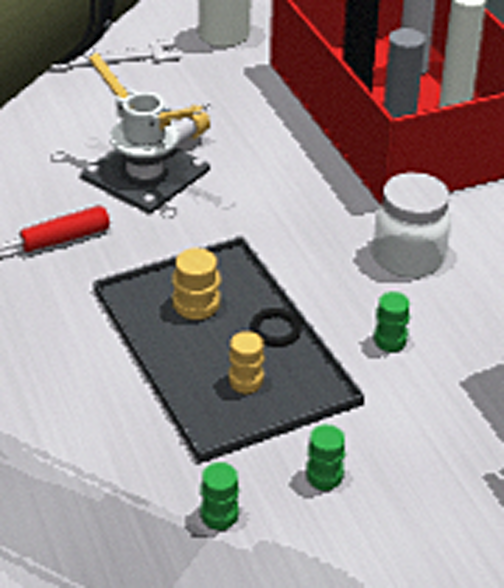

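Small brass plug is at top pixel (408,216). It could be confused with the big brass adapter (372,219) and the green look-alikes (405,171), (447,209) and (450,240). The two crops confirm the brass one in the tray. The stand is at (302,212) with its pipe stub pointing to (290,191).

```bash
python3 - <<'E'
from h import *
np.set_printoptions(precision=4,suppress=True)
p=vision.snapshot('top')
def cen(n):
    for m in vision.masks_of(n,p)[:2]:
        M=m['mask'];v,u=np.nonzero(M);r=cv2.minAreaRect(np.c_[u,v].astype(np.float32));print(n,m['score'],M.sum(),u.mean(),v.mean(),r)
for n in('cam_left','cam_right','stand','plug'):cen(n)
Q=Rn.from_quat(env.sense()['orientation']).as_matrix();print(Q)
# brass colour in stand neighbourhood and plug
hsv=cv2.cvtColor(p['frame'],cv2.COLOR_BGR2HSV)
m=cv2.inRange(hsv,(15,90,80),(32,255,255));n,l,s,c=cv2.connectedComponentsWithStats(m)
for i in range(1,n):
    if s[i,4]>15:
        v,u=np.nonzero(l==i);ev=np.linalg.eigh(np.cov(u,v))[1][:,1];print(s[i],c[i],'world dir ang',np.degrees(np.arctan2(-ev[0],-ev[1])),ray(p,*c[i],0.1),ray(p,*c[i],0.05))
w=vision.snapshot('wrist');cv2.imwrite('pics/w0.png',w['frame']);print(np.array(w['R'])@Q,-Q.T@np.array(w['R']).T@np.array(w['t'])-Q.T@np.array(env.sense()['tool_pos']),w['fx'])
E
```

```text
cam_right 0.65 76 315.5263157894737 202.97368421052633 ((315.6153564453125, 202.92308044433594), (3.8829009532928467, 18.30510711669922), 56.30992889404297)
stand 0.66 1187 301.39258635214827 211.64448188711037 ((302.6878356933594, 211.59170532226562), (42.490631103515625, 45.92688751220703), 7.594643592834473)
[[-0.9418 -0.3361 -0.    ]
 [-0.3361  0.9418  0.    ]
 [ 0.      0.     -1.    ]]
[285 188   9   8  45] [289.     190.9333] world dir ang 120.07889367395322 [0.6111 0.1119 0.1   ] [0.6177 0.1152 0.05  ]
[308 198  16  11  59] [315.4068 202.8475] world dir ang 123.83124213056615 [0.5737 0.0342 0.1   ] [0.5789 0.0347 0.05  ]
[402 211  13  11  94] [408.0319 216.2553] world dir ang 94.14960254503002 [ 0.5275 -0.2386  0.1   ] [ 0.5309 -0.2483  0.05  ]
[365 212  16  15 185] [372.4486 219.0649] world dir ang 115.57617786657687 [ 0.5217 -0.1331  0.1   ] [ 0.5249 -0.1389  0.05  ]
[281 215  15   9  53] [288.3585 218.9245] world dir ang 116.63141225984586 [0.5279 0.1151 0.1   ] [0.5313 0.1186 0.05  ]
[[-0.0006  1.     -0.0007]
 [-0.9445 -0.0008 -0.3285]
 [-0.3285  0.0005  0.9445]] [ 0.0847 -0.0003 -0.1698] 317.40623645459164
```

>>> carry_out:
  rows:
    - {"linear": [-0.416, 0.183, -0.02], "turn": [0, 0, -1.756], "grip": 0.3}
    - {"linear": [-0.416, 0.183, -0.02], "turn": [0, 0, -1.756], "grip": 0.3}
    - {"linear": [-0.416, 0.183, -0.02], "turn": [0, 0, -1.756], "grip": 0.3}
    - {"linear": [-0.416, 0.183, -0.02], "turn": [0, 0, -1.756], "grip": 0.3}
    - {"linear": [-0.416, 0.183, -0.02], "turn": [0, 0, -1.756], "grip": 0.3}
    - {"linear": [-0.416, 0.183, -0.02], "turn": [0, 0, -1.756], "grip": 0.3}
    - {"linear": [-0.416, 0.183, -0.02], "turn": [0, 0, -1.756], "grip": 0.3}
    - {"linear": [-0.416, 0.183, -0.02], "turn": [0, 0, -1.756], "grip": 0.3}
    - {"linear": [-0.416, 0.183, -0.02], "turn": [0, 0, -1.756], "grip": 0.3}
    - {"linear": [-0.416, 0.183, -0.02], "turn": [0, 0, -1.756], "grip": 0.3}
    - {"linear": [-0.416, 0.183, -0.02], "turn": [0, 0, -1.756], "grip": 0.3}
    - {"linear": [-0.416, 0.183, -0.02], "turn": [0, 0, -1.756], "grip": 0.3}
    - {"linear": [-0.416, 0.183, -0.02], "turn": [0, 0, -1.756], "grip": 0.3}
    - {"linear": [-0.416, 0.183, -0.02], "turn": [0, 0, -1.756], "grip": 0.3}
  newtons: 40

```text
time_s: 2.4
tool_pos: [0.5319, -0.2529, 0.2245]
orientation: [0.866, -0.499, -0.0, -0.0]
contact_force: [1.2, -0.6, -0.4]
opening: 0.649
grasp_force: 0.0
```

```bash
cat > look.py <<'E'
from h import *
import sys
np.set_printoptions(precision=4,suppress=True)
s=env.sense();print(s['time_s'],s['tool_pos'],s['orientation'],s['opening'],s['contact_force'],s['joint_pos'])
p=vision.snapshot('wrist');cv2.imwrite(f'pics/{sys.argv[1]}.png',p['frame'])
for th in sys.argv[2:]:
    for d in vision.spot_point(th,p)[:2]:print(th,round(d['score'],2),np.array(d['at']),proj(p,d['at']))
hsv=cv2.cvtColor(p['frame'],cv2.COLOR_BGR2HSV)
m=cv2.inRange(hsv,(15,90,80),(32,255,255));n,l,st,c=cv2.connectedComponentsWithStats(m)
for i in range(1,n):
    if st[i,4]>100:print('brass',st[i],c[i])
E
python3 look.py w1 plug
```

```text
2.4 [ 0.5319 -0.2529  0.2245] [ 0.8664 -0.4994 -0.     -0.    ] 0.6492285761787228 [ 1.1752 -0.5878 -0.3779] [-0.1037  0.0142  0.0947 -0.0001 -1.6513  0.6287]
plug 0.82 [ 0.6744 -0.2472  0.0008] [212.5377 110.3416]
plug 0.63 [ 0.4553 -0.3837 -0.0016] [429.5044 102.8331]
brass [306 155  27  34 724] [319.0773 171.3785]
brass [ 261  224   37   48 1404] [278.7315 247.5905]
```

View pics/w1.png

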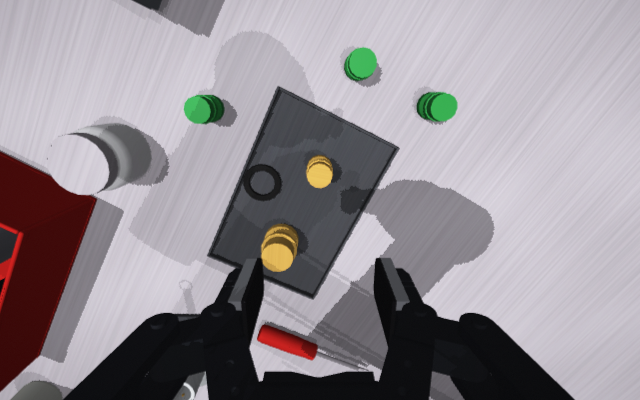

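The small plug's knob is at about (319,176), with the big plug at (279,248) and the greens outside the tray at (203,109), (361,64) and (437,107).

```bash
python3 - <<'E'
from h import *
np.set_printoptions(precision=4,suppress=True)
p=vision.snapshot('wrist');s=env.sense();P=np.array(s['tool_pos'])
for uv,z in(((319.3,175.5),.053),((319.1,171.4),.028)):
    X=ray(p,*uv,z);print(X,tool(X-P))
X=ray(p,319.3,175.5,.053)
# silhouette check: predicted plug bbox
a=np.linspace(0,6.28,40)
pts=[proj(p,[X[0]+r*np.cos(t),X[1]+r*np.sin(t),z]) for t in a for r,z in((.014,.053),(.0155,.039),(.0155,.007),(.013,.003))]
print(np.min(pts,0),np.max(pts,0))
E
```

```text
[ 0.5311 -0.2533  0.053 ] [-0.0002  0.0008  0.1715]
[ 0.5306 -0.2521  0.028 ] [-0.0015  0.0007  0.1965]
[305.7449 154.0696] [332.8053 187.6974]
```

>>> carry_out:
  rows:
    - {"linear": [-0.0005, 0.001, 0.05], "turn": [0, 0, 0], "grip": 0.3}
    - {"linear": [-0.0005, 0.001, 0.1], "turn": [0, 0, 0], "grip": 0.3}
    - {"linear": [-0.0005, 0.001, 0.14], "turn": [0, 0, 0], "grip": 0.3}
    - {"linear": [-0.0005, 0.001, 0.165], "turn": [0, 0, 0], "grip": 0.3}
    - {"linear": [-0.0005, 0.001, 0.175], "turn": [0, 0, 0], "grip": 0.3}
    - {"linear": [-0.0005, 0.001, 0.175], "turn": [0, 0, 0], "grip": 0.3}
    - {"linear": [-0.0005, 0.001, 0.175], "turn": [0, 0, 0], "grip": -1}
    - {"linear": [-0.0005, 0.001, 0.175], "turn": [0, 0, 0], "grip": -1}
    - {"linear": [-0.0005, 0.001, 0.175], "turn": [0, 0, 0], "grip": -1}
    - {"linear": [-0.0005, 0.001, 0.175], "turn": [0, 0, 0], "grip": -1}
    - {"linear": [-0.0005, 0.001, 0.175], "turn": [0, 0, 0], "grip": -1}
    - {"linear": [-0.0005, 0.001, 0.175], "turn": [0, 0, 0], "grip": -1}
  newtons: 40

```text
time_s: 3.75
tool_pos: [0.5309, -0.253, 0.0496]
orientation: [0.867, -0.498, 0.0, -0.0]
contact_force: [0.5, -0.8, -0.6]
opening: 0.003
grasp_force: 0.0
```

```bash
python3 look.py w2; python3 - <<'E'
from h import *
p=vision.snapshot('side');cv2.imwrite('pics/s2.png',cv2.resize(p['frame'][190:330,250:430],None,fx=3,fy=3,interpolation=2))
a=cv2.imread('pics/w2.png')[100:,150:490];cv2.imwrite('pics/c2.png',np.hstack([cv2.resize(a,(400,353)),cv2.resize(cv2.imread('pics/s2.png'),(400,353))]))
E
```

```text
3.75 [ 0.5309 -0.253   0.0496] [ 0.8671 -0.4981  0.0001 -0.0001] 0.0031644794469700946 [ 0.5181 -0.7736 -0.5529] [-0.104   0.046  -0.1922 -0.0001 -1.3324  0.632 ]
brass [ 294  199   50   65 2442] [318.4672 230.0803]
```

View pics/c2.png

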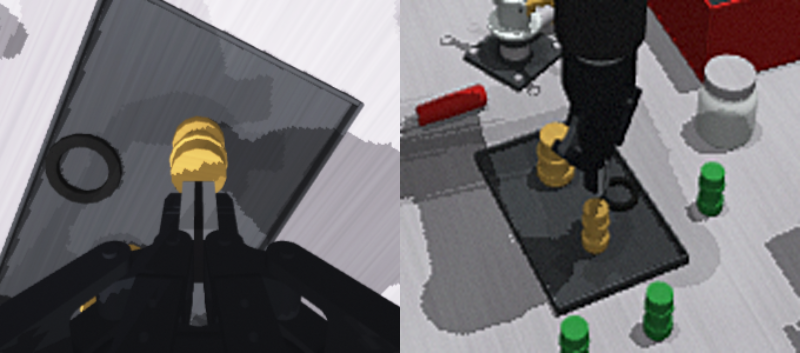

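```bash
python3 - <<'E'
from h import *
np.set_printoptions(precision=1,suppress=True)
def box(p,X):
    a=np.linspace(0,6.28,40)
    q=np.array([proj(p,[X[0]+r*np.cos(t),X[1]+r*np.sin(t),z]) for t in a for r,z in((.014,.053),(.0155,.039),(.0155,.007),(.013,.003))]);return q.min(0),q.max(0)
for n in('wrist','side','top'):
    p=vision.snapshot(n)
    X=np.array([.531,-.253,0])
    print(n,'plugbox',*box(p,X),'top',proj(p,[*X[:2],.053]),'tip z .06 .05 .04',*[proj(p,[*env.sense()['tool_pos'][:2],z]) for z in(.06,.05,.04)])
    hsv=cv2.cvtColor(p['frame'],cv2.COLOR_BGR2HSV)
    m=cv2.inRange(hsv,(15,90,50),(32,255,255));k,l,st,c=cv2.connectedComponentsWithStats(m)
    print([st[i] for i in range(1,k) if st[i,4]>60])
    if n=='wrist': cv2.imwrite('pics/c3.png',cv2.resize(p['frame'][190:290,260:380],None,fx=5,fy=5,interpolation=2))
E
```

```text
wrist plugbox [293.5 198.3] [343.2 269.1] top [318.3 248. ] tip z .06 .05 .04 [318.6 254. ] [318.6 245.9] [318.6 238.6]
[array([ 294,  199,   50,   65, 2449], dtype=int32), array([218, 352,  14,  14,  84], dtype=int32)]
side plugbox [330.9 268. ] [343.7 290.4] top [337.4 272. ] tip z .06 .05 .04 [337.4 269.9] [337.3 272.9] [337.3 275.9]
[array([  59,    0,  174,   37, 4356], dtype=int32), array([  0,  12,  44,  35, 870], dtype=int32), array([  2,  90,  37,  37, 816], dtype=int32), array([105, 101,  46,  11, 291], dtype=int32), array([282, 169,  14,  16,  66], dtype=int32), array([311, 239,  18,  25, 293], dtype=int32), array([331, 269,  14,  22, 245], dtype=int32)]
top plugbox [402.  211.5] [414.3 222.1] top [409.7 216.1] tip z .06 .05 .04 [410.2 216. ] [409.5 216.3] [408.9 216.5]
[array([308, 197,  16,  12,  62], dtype=int32)]
```

View pics/c3.png

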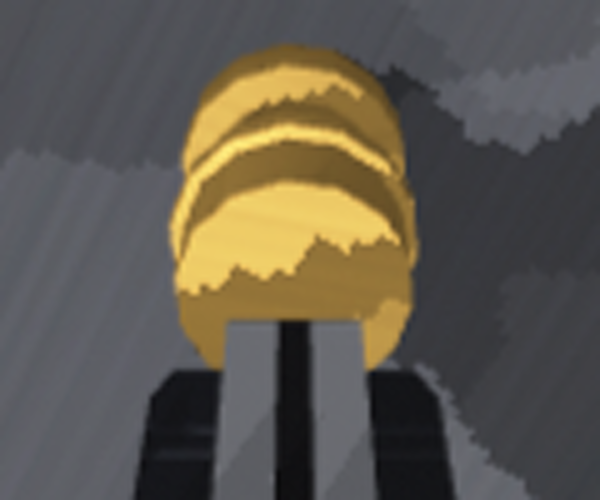

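The shut fingers sit above the knob: the wrist crop shows the tip edge at about row 254, in front of the knob. The tips are higher than expected, so I'll measure that in the side view.

```bash
python3 - <<'E'
from h import *
p=vision.snapshot('side');f=p['frame'];w=vision.snapshot('wrist')
Z=16;im=cv2.resize(f[255:295,315:360],None,fx=Z,fy=Z,interpolation=2)
P=np.array(env.sense()['tool_pos'])
for z in(.05,.06,.07,.08,.09):
    u,v=proj(p,[P[0],P[1],z]);c=(int((u-315+.5)*Z),int((v-255+.5)*Z));cv2.line(im,(c[0]+60,c[1]),(c[0]+120,c[1]),(0,0,255),1);cv2.putText(im,str(z),(c[0]+125,c[1]),0,.4,(0,0,255))
cv2.imwrite('pics/s3.png',im[:600])
# wrist tip edge: front face of pad x=+.011 -> row as function of z ; width of both pads too
Q=Rn.from_quat(env.sense()['orientation']).as_matrix()
for x in(0,.011):
    print(x,[(z,np.round(proj(w,[*(P+Q[:,0]*x)[:2],z])[1],1)) for z in(.05,.06,.07,.08,.09)])
E
```

```text
0 [(0.05, np.float64(246.0)), (0.06, np.float64(254.0)), (0.07, np.float64(263.0)), (0.08, np.float64(273.0)), (0.09, np.float64(284.3))]
0.011 [(0.05, np.float64(228.9)), (0.06, np.float64(236.2)), (0.07, np.float64(244.3)), (0.08, np.float64(253.5)), (0.09, np.float64(263.8))]
```

View pics/s3.png

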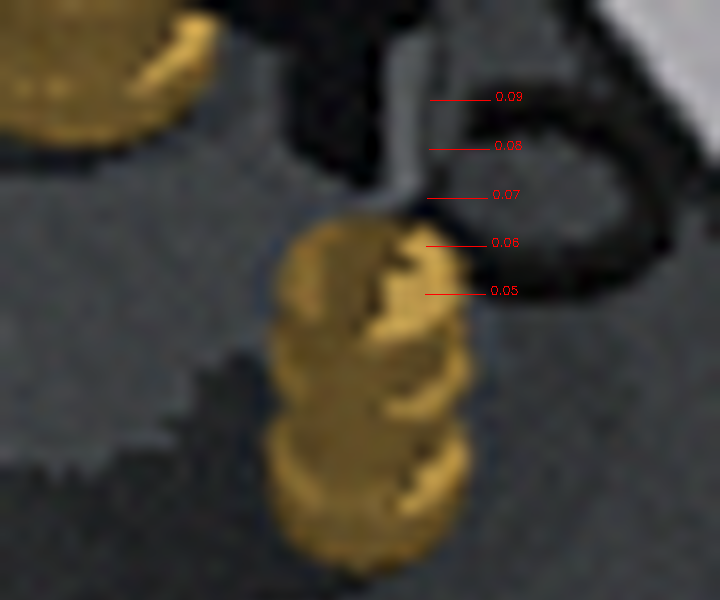

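The side crop shows the shut tips at z ≈ 0.072, about 22 mm above the reported TCP rather than 8 mm ahead of it. I'll reopen, go about 31 mm lower and close again.

>>> carry_out:
  rows:
    - {"linear": [0, 0, 0], "turn": [0, 0, 0], "grip": 0.2}
    - {"linear": [0, 0, 0], "turn": [0, 0, 0], "grip": 0.2}
    - {"linear": [0, 0, 0], "turn": [0, 0, 0], "grip": 0.2}
    - {"linear": [0, 0, 0], "turn": [0, 0, 0], "grip": 0.2}
    - {"linear": [0, 0, 0.015], "turn": [0, 0, 0], "grip": 0.2}
    - {"linear": [0, 0, 0.025], "turn": [0, 0, 0], "grip": 0.2}
    - {"linear": [0, 0, 0.031], "turn": [0, 0, 0], "grip": 0.2}
    - {"linear": [0, 0, 0.031], "turn": [0, 0, 0], "grip": 0.2}
    - {"linear": [0, 0, 0.031], "turn": [0, 0, 0], "grip": -1}
    - {"linear": [0, 0, 0.031], "turn": [0, 0, 0], "grip": -1}
    - {"linear": [0, 0, 0.031], "turn": [0, 0, 0], "grip": -1}
    - {"linear": [0, 0, 0.031], "turn": [0, 0, 0], "grip": -1}
  newtons: 40

```text
time_s: 5.3
tool_pos: [0.5313, -0.2531, 0.0192]
orientation: [0.867, -0.498, 0.001, -0.0]
contact_force: [0.2, -1.0, 1.5]
opening: 0.298
grasp_force: 39.5
```

```bash
python3 look.py w4; python3 - <<'E'
from h import *
s=env.sense();p=vision.snapshot('side');f=p['frame'];w=cv2.imread('pics/w4.png')
im=cv2.resize(f[250:300,315:365],(400,400),interpolation=2)
cv2.imwrite('pics/c4.png',np.hstack([im,cv2.resize(w[190:290,270:370],(400,400),interpolation=2)]))
E
```

```text
5.3 [ 0.5313 -0.2531  0.0192] [ 0.8671 -0.4981  0.0006 -0.0001] 0.2978315118849954 [ 0.176  -1.047   1.5069] [-0.104   0.0666 -0.2281  0.0003 -1.2749  0.632 ]
brass [ 292  215   55   86 3927] [318.518  258.0565]
brass [205 367  29  33 386] [222.2332 388.4093]
```

View pics/c4.png

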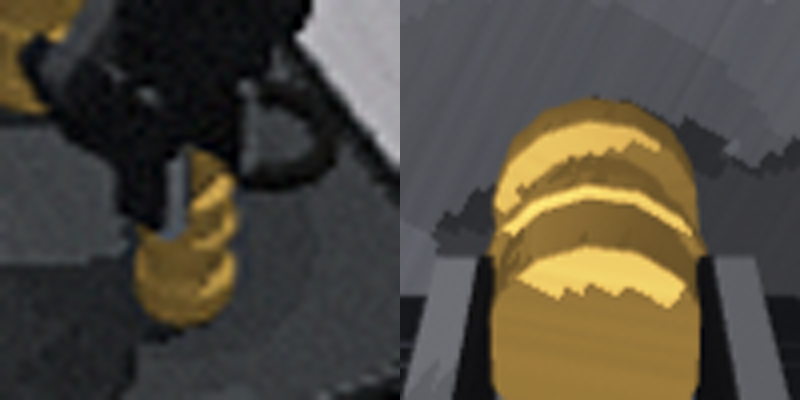

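The plug is held by the knob with the tips just above the collar. The opening reading matches a diameter of about 28 mm. Next I'll lift it and hover beyond the mouth so the wrist camera can see the mouth.

>>> carry_out:
  rows:
    - {"linear": [0, 0, -0.03], "turn": [0, 0, 0], "grip": -1}
    - {"linear": [0, 0, -0.08], "turn": [0, 0, 0], "grip": -1}
    - {"linear": [0, 0, -0.13], "turn": [0, 0, 0], "grip": -1}
    - {"linear": [0, 0, -0.18], "turn": [0, 0, 0], "grip": -1}
    - {"linear": [-0.035, -0.018, -0.2], "turn": [0, 0, 0], "grip": -1}
    - {"linear": [-0.333, -0.177, -0.2], "turn": [0, 0, 0], "grip": -1}
    - {"linear": [-0.333, -0.177, -0.2], "turn": [0, 0, 0], "grip": -1}
    - {"linear": [-0.333, -0.177, -0.2], "turn": [0, 0, 0], "grip": -1}
    - {"linear": [-0.333, -0.177, -0.2], "turn": [0, 0, 0], "grip": -1}
    - {"linear": [-0.333, -0.177, -0.2], "turn": [0, 0, 0], "grip": -1}
    - {"linear": [-0.333, -0.177, -0.2], "turn": [0, 0, 0], "grip": -1}
    - {"linear": [-0.333, -0.177, -0.2], "turn": [0, 0, 0], "grip": -1}
    - {"linear": [-0.333, -0.177, -0.2], "turn": [0, 0, 0], "grip": -1}
    - {"linear": [-0.333, -0.177, -0.2], "turn": [0, 0, 0], "grip": -1}
  newtons: 60

```text
time_s: 6.8
tool_pos: [0.5154, 0.1248, 0.2176]
orientation: [0.868, -0.497, -0.001, 0.001]
contact_force: [0.2, 0.6, -1.6]
opening: 0.282
grasp_force: 59.3
```

```bash
python3 look.py w5 mouth pins stand
```

```text
6.8 [0.5154 0.1248 0.2176] [ 0.8677 -0.4972 -0.0007  0.0006] 0.28167693934054905 [ 0.1817  0.6033 -1.632 ] [ 0.6166 -0.1419 -0.0665 -0.0007 -1.6478 -0.0865]
mouth 0.55 [0.5518 0.076  0.1017] [310.6378 123.3702]
pins 0.83 [0.5491 0.0765 0.0892] [313.2247 124.1782]
stand 0.59 [0.5521 0.073  0.0004] [313.576 113.327]
brass [ 307   22   15   75 1084] [313.9742  58.1411]
brass [229 101  21  30 505] [238.5069 114.9663]
brass [306 145  15  61 778] [313.0694 175.4884]
brass [ 292  215   54   85 3402] [317.4268 259.6849]
```

View pics/w5.png

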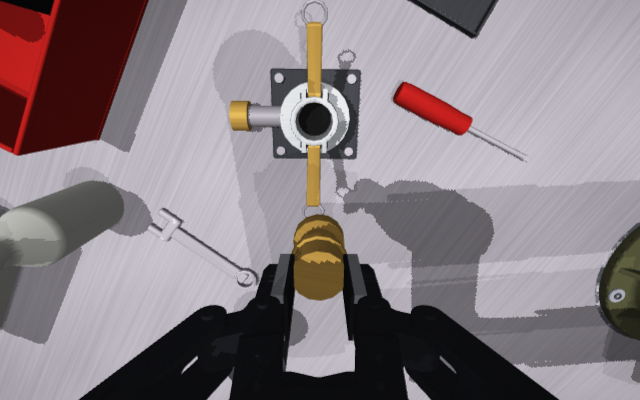

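The mouth's bore is at about (315,121), the arms lie vertically in the image at (314,58) and (313,175), and the stand is square to the tool. The plug is held upright at (318,258). Next: fit the bore and triangulate its height.

```bash
python3 - <<'E'
from h import *
from scipy.optimize import least_squares
np.set_printoptions(precision=4,suppress=True)
obs=[]
for n in('wrist','top','side'):
    p=vision.snapshot(n);g=cv2.GaussianBlur(cv2.cvtColor(p['frame'],6),(0,0),.7)
    u0,v0=proj(p,[.547,.0735,.1]);r={'wrist':30,'top':9,'side':9}[n];Z=8
    x0,y0=int(u0)-r,int(v0)-r;c=g[y0:y0+2*r,x0:x0+2*r];C=cv2.resize(c,None,fx=Z,fy=Z,interpolation=cv2.INTER_CUBIC)
    lo,hi=float(C.min()),np.percentile(C,90)
    m=(C<(lo+hi)/2).astype(np.uint8);k,l,st,ce=cv2.connectedComponentsWithStats(m)
    # component nearest to centre of expected mouth
    j=min([i for i in range(1,k) if st[i,4]>20*Z],key=lambda i:np.hypot(*(ce[i]-r*Z)))
    ct=max(cv2.findContours((l==j).astype(np.uint8),0,1)[0],key=len);e=cv2.fitEllipse(ct)
    uv=np.array(e[0])/Z+[x0,y0]-.5+.5/Z;print(n,(u0,v0),uv,'axes px',np.array(e[1])/Z,e[2],st[j,4]/Z/Z)
    obs.append((p,uv))
f=lambda X:np.concatenate([(proj(p,X)-uv)*(.3 if i==0 else 1.2)/p['fx']*1000 for i,(p,uv) in enumerate(obs)])
s=least_squares(f,[.55,.073,.1]);print(s.x,'res mm',s.fun)
for z in(.09,.1,.11):print(z,[ray(p,*uv,z)[:2] for p,uv in obs], 'bore px exp',[.0334*p['fx']/np.linalg.norm(np.array(p['R'])@np.array([.55,.073,z])+p['t']) for p,_ in obs])
cv2.imwrite('pics/sm.png',cv2.resize(obs[2][0]['frame'][165:230,270:340],None,fx=8,fy=8,interpolation=2))
E
```

```text
wrist (np.float64(316.31772923599823), np.float64(125.70185750873698)) [313.023  122.7936] axes px [35.9225 37.0493] 5.67283296585083 1051.703125
top (np.float64(302.3320227984162), np.float64(212.1459310001994)) [301.5904 211.4299] axes px [ 9.9428 10.1467] 52.44813537597656 80.890625
side (np.float64(299.63409586444146), np.float64(184.36461750428188)) [301.0221 186.508 ] axes px [ 5.1954 10.6093] 87.34063720703125 44.65625
[0.5506 0.0745 0.0908] res mm [-0.5421  0.8704  1.3229 -0.5701 -0.6099  0.1437]
0.09 [array([0.5505, 0.0736]), array([0.55 , 0.076]), array([0.5517, 0.0757])] bore px exp [np.float64(35.42738542110985), np.float64(11.195966996584309), np.float64(11.540226009825103)]
0.1 [array([0.5508, 0.0728]), array([0.5492, 0.0757]), array([0.5472, 0.0617])] bore px exp [np.float64(36.647583815269016), np.float64(11.278733042478118), np.float64(11.585246651297556)]
0.11 [array([0.551, 0.072]), array([0.5483, 0.0753]), array([0.5426, 0.0478])] bore px exp [np.float64(37.95447778516722), np.float64(11.362726524261111), np.float64(11.630232750199676)]
```

```bash
python3 - <<'E'
from h import *
w=cv2.imread('pics/w5.png');p=vision.snapshot('side')
A=cv2.resize(w[92:152,285:345],(480,480),interpolation=2)
for k in range(0,60,10):
    cv2.putText(A,str(285+k),(k*8,470),0,.35,(0,0,255));cv2.putText(A,str(92+k),(0,k*8+8),0,.35,(0,0,255));cv2.line(A,(k*8+4,0),(k*8+4,8),(0,0,255));cv2.line(A,(0,k*8+4),(8,k*8+4),(0,0,255))
B=cv2.resize(p['frame'][170:210,287:313],(312,480),interpolation=2)
a=np.linspace(0,6.283,60)
for z,c in((.085,(255,0,0)),(.099,(0,0,255))):
    for r in(.0167,):
        q=[(proj(p,[.5505+r*np.cos(t),.0745+r*np.sin(t),z])-[287,170]+.5)*12 for t in a];cv2.polylines(B,[np.int32(q)],1,c,1)
cv2.imwrite('pics/m.png',np.hstack([A,B]))
E
```

```text
(no output)
```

View pics/m.png

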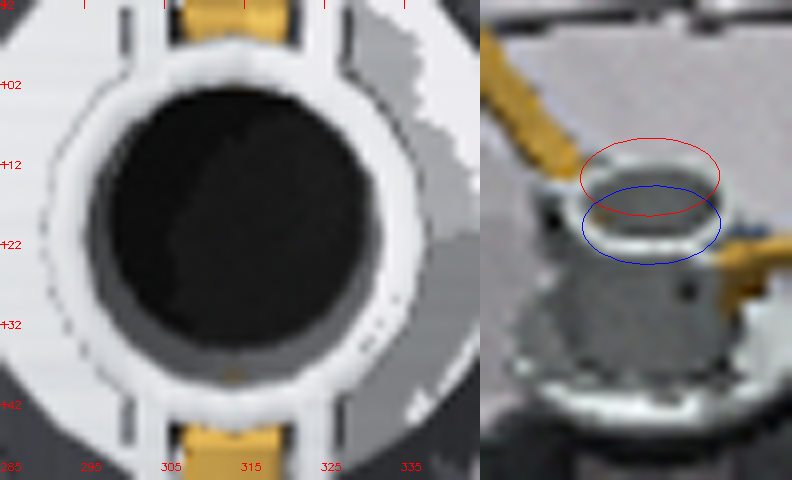

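Left half: the bore spans (296–333, 102–140), so its centre is at (313.8,121.0). Right half: the rim ellipse lies between the two guesses, giving rim z ≈ 0.092.

```bash
python3 - <<'E'
from h import *
np.set_printoptions(precision=4,suppress=True)
p=vision.snapshot('wrist');s=env.sense();P=np.array(s['tool_pos'])
for z in(.085,.092,.099):
    X=ray(p,313.8,121,z);print(z,X,tool(X-P))
Q=Rn.from_quat(s['orientation']).as_matrix();print(Q)
# held plug silhouette: bottom centre assumed at TCP+16.2 below
def box(X,ax):
    a=np.linspace(0,6.28,40)
    q=np.array([proj(p,X+Q@np.array([r*np.cos(t),r*np.sin(t),-h])) for t in a for r,h in((.0155,.0355),(.0155,.008),(.0155,.005),(.013,.0))]);return q.min(0),q.max(0)
for b in(.014,.0162,.018):
    for dx in(-.001,0,.001):print(b,dx,*box(P+Q@np.array([dx,0,b]),0))
hsv=cv2.cvtColor(p['frame'],cv2.COLOR_BGR2HSV);m=cv2.inRange(hsv,(15,90,40),(32,255,255))
m[:207]=0;v,u=np.nonzero(m[:250]);print(u.min(),u.max(),v.min(),[ (r,np.nonzero(m[r])[0][[0,-1]]) for r in(218,225,235,245)])
E
```

```text
0.085 [0.5506 0.0726 0.085 ] [ 0.0613 -0.0043  0.1335]
0.092 [0.5508 0.072  0.092 ] [ 0.0618 -0.0042  0.1265]
0.099 [0.551  0.0715 0.099 ] [ 0.0624 -0.0041  0.1195]
[[ 0.503  -0.8643  0.    ]
 [-0.8643 -0.503   0.0002]
 [-0.0002 -0.0001 -1.    ]]
0.014 -0.001 [289.2893 217.3721] [347.6215 290.639 ]
0.014 0 [289.231  215.8309] [347.6772 289.071 ]
0.014 0.001 [289.1725 214.2845] [347.733 287.497]
0.0162 -0.001 [289.6456 216.0493] [347.2675 288.3082]
0.0162 0 [289.5887 214.5225] [347.3217 286.7545]
0.0162 0.001 [289.5316 212.9904] [347.3763 285.1949]
0.018 -0.001 [289.9308 214.9879] [346.9841 286.4419]
0.018 0 [289.875  213.4726] [347.0373 284.8996]
0.018 0.001 [289.819  211.9521] [347.0908 283.3516]
293 344 207 [(218, array([305, 331])), (225, array([298, 338])), (235, array([294, 342])), (245, array([294, 343]))]
```

>>> carry_out:
  rows:
    - {"linear": [0.045, -0.004, 0], "turn": [0, 0, 0], "grip": -1}
    - {"linear": [0.0615, -0.004, 0], "turn": [0, 0, 0], "grip": -1}
    - {"linear": [0.0615, -0.004, 0], "turn": [0, 0, 0], "grip": -1}
    - {"linear": [0.0615, -0.004, 0.04], "turn": [0, 0, 0], "grip": -1}
    - {"linear": [0.0615, -0.004, 0.08], "turn": [0, 0, 0], "grip": -1}
    - {"linear": [0.0615, -0.004, 0.1], "turn": [0, 0, 0], "grip": -1}
    - {"linear": [0.0615, -0.004, 0.1], "turn": [0, 0, 0], "grip": -1}
    - {"linear": [0.0615, -0.004, 0.1], "turn": [0, 0, 0], "grip": -1}

```text
time_s: 8.05
tool_pos: [0.5507, 0.0728, 0.1197]
orientation: [0.867, -0.498, 0.001, -0.0]
contact_force: [0.3, -0.6, -0.9]
opening: 0.284
grasp_force: 59.5
```

```bash
python3 look.py w6; python3 - <<'E'
from h import *
p=vision.snapshot('side');w=cv2.imread('pics/w6.png')
A=cv2.resize(w[160:280,255:380],(500,480),interpolation=2)
for k in range(0,120,10):
    cv2.putText(A,str(255+k),(k*4,470),0,.3,(0,0,255));cv2.putText(A,str(160+k),(0,k*4+8),0,.3,(0,0,255));cv2.line(A,(k*4+2,0),(k*4+2,6),(0,0,255));cv2.line(A,(0,k*4+2),(6,k*4+2),(0,0,255))
B=cv2.resize(p['frame'][155:210,284:318],(297,480),interpolation=2)
cv2.imwrite('pics/m2.png',np.hstack([A,B]))
E
```

```text
8.05 [0.5507 0.0728 0.1197] [ 0.8672 -0.498   0.0006 -0.0001] 0.28442681363064626 [ 0.3301 -0.5873 -0.9487] [ 0.4936 -0.0726 -0.1809  0.0008 -1.4616  0.0346]
brass [ 309  115   23   83 1607] [319.7032 154.6546]
brass [210 179  26  36 772] [222.2707 196.763 ]
brass [ 292  215   55  130 4346] [317.7685 270.3067]
```

View pics/m2.png

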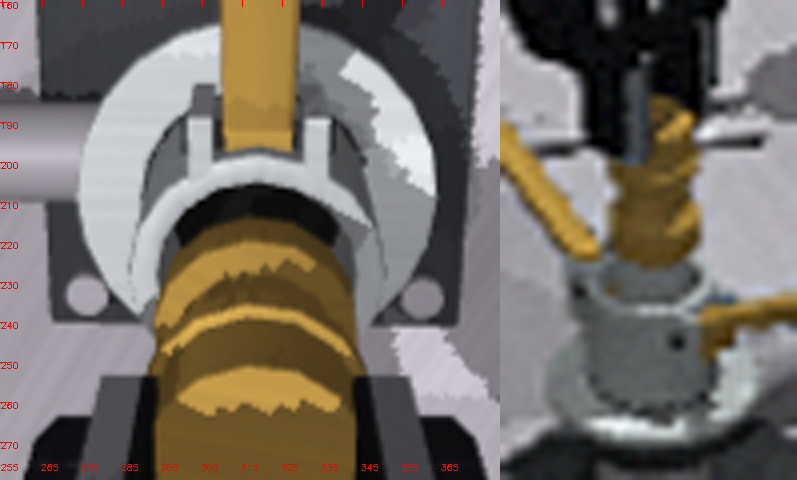

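The wrist crop shows the nose's far edge at row 214, the bore's far edge at row 206 and the rim's outer edge at row 198.5. Columns are centred (rim 288–349, plug about 319), and the side crop shows the plug above the mouth.

```bash
python3 - <<'E'
from h import *
np.set_printoptions(precision=1,suppress=True)
p=vision.snapshot('wrist');s=env.sense();P=np.array(s['tool_pos']);Q=Rn.from_quat(s['orientation']).as_matrix()
a=np.linspace(0,6.283,120)
def E(dx,z,r):
    c=P+Q[:,0]*dx;q=np.array([proj(p,[c[0]+r*np.cos(t),c[1]+r*np.sin(t),z]) for t in a]);return q[:,1].min(),q[:,0].min(),q[:,0].max()
for z in(.086,.090,.094,.098):
    for dx in(-.002,0,.002,.004):print(z,dx,'outer far row,l,r',np.array(E(dx,z,.022)),'bore',np.array(E(dx,z,.0167)))
print('nose',np.array(E(0,P[2]-.0162,.013)),np.array(E(0,P[2]-.0122,.0155)))
E
```

```text
0.086 -0.002 outer far row,l,r [195.6 287.2 350.2] bore [203.1 294.8 342.6]
0.086 0 outer far row,l,r [192.8 287.2 350.3] bore [200.3 294.8 342.7]
0.086 0.002 outer far row,l,r [190.  287.1 350.4] bore [197.5 294.7 342.7]
0.086 0.004 outer far row,l,r [187.1 287.  350.5] bore [194.7 294.6 342.8]
0.09 -0.002 outer far row,l,r [197.5 286.7 350.7] bore [205.  294.4 343. ]
0.09 0 outer far row,l,r [194.6 286.6 350.8] bore [202.2 294.3 343.1]
0.09 0.002 outer far row,l,r [191.7 286.5 350.9] bore [199.3 294.3 343.1]
0.09 0.004 outer far row,l,r [188.8 286.4 351. ] bore [196.5 294.2 343.2]
0.094 -0.002 outer far row,l,r [199.3 286.1 351.3] bore [207.  294.  343.4]
0.094 0 outer far row,l,r [196.4 286.  351.4] bore [204.1 293.9 343.5]
0.094 0.002 outer far row,l,r [193.5 285.9 351.5] bore [201.2 293.8 343.6]
0.094 0.004 outer far row,l,r [190.5 285.8 351.6] bore [198.3 293.7 343.6]
0.098 -0.002 outer far row,l,r [201.3 285.5 351.8] bore [209.1 293.5 343.8]
0.098 0 outer far row,l,r [198.3 285.4 351.9] bore [206.2 293.4 343.9]
0.098 0.002 outer far row,l,r [195.3 285.3 352. ] bore [203.2 293.3 344. ]
0.098 0.004 outer far row,l,r [192.3 285.2 352.1] bore [200.3 293.3 344.1]
nose [215.2 298.4 338.9] [213.8 294.  343.2]
```

>>> carry_out:
  rows:
    - {"linear": [-0.001, 0, 0.003], "turn": [0, 0, 0], "grip": -1}
    - {"linear": [-0.001, 0, 0.006], "turn": [0, 0, 0], "grip": -1}
    - {"linear": [-0.001, 0, 0.009], "turn": [0, 0, 0], "grip": -1}
    - {"linear": [-0.001, 0, 0.011], "turn": [0, 0, 0], "grip": -1}
    - {"linear": [-0.001, 0, 0.013], "turn": [0, 0, 0], "grip": -1}
    - {"linear": [-0.001, 0, 0.013], "turn": [0, 0, 0], "grip": -1}

```text
time_s: 8.8
tool_pos: [0.5497, 0.0735, 0.105]
orientation: [0.867, -0.498, -0.0, 0.0]
contact_force: [-0.3, 1.0, -2.2]
opening: 0.285
grasp_force: 59.5
```

>>> carry_out:
  rows:
    - {"linear": [0, 0, 0.0015], "turn": [0, 0, 0], "grip": -1}
    - {"linear": [0, 0, 0.003], "turn": [0, 0, 0], "grip": -1}
    - {"linear": [0, 0, 0.003], "turn": [0, 0, 0], "grip": -1}

```text
time_s: 9.1
tool_pos: [0.5498, 0.0736, 0.1022]
orientation: [0.867, -0.498, -0.0, 0.0]
contact_force: [0.8, 0.4, -3.2]
opening: 0.287
grasp_force: 59.5
```

>>> carry_out:
  rows:
    - {"linear": [0, 0, 0.0015], "turn": [0, 0, 0], "grip": -1}
    - {"linear": [0, 0, 0.003], "turn": [0, 0, 0], "grip": -1}
    - {"linear": [0, 0, 0.003], "turn": [0, 0, 0], "grip": -1}

```text
time_s: 9.4
tool_pos: [0.5497, 0.0736, 0.0991]
orientation: [0.867, -0.498, -0.0, 0.0]
contact_force: [0.3, -0.0, -1.8]
opening: 0.287
grasp_force: 59.5
```

>>> carry_out:
  rows:
    - {"linear": [0, 0, 0.0015], "turn": [0, 0, 0], "grip": -1}
    - {"linear": [0, 0, 0.003], "turn": [0, 0, 0], "grip": -1}
    - {"linear": [0, 0, 0.0045], "turn": [0, 0, 0], "grip": -1}
    - {"linear": [0, 0, 0.006], "turn": [0, 0, 0], "grip": -1}
    - {"linear": [0, 0, 0.006], "turn": [0, 0, 0], "grip": -1}

```text
time_s: 9.9
tool_pos: [0.5497, 0.0736, 0.0931]
orientation: [0.867, -0.498, -0.0, 0.0]
contact_force: [0.4, 0.1, -1.8]
opening: 0.286
grasp_force: 59.5
```

>>> carry_out:
  rows:
    - {"linear": [0, 0, 0.0015], "turn": [0, 0, 0], "grip": -1}
    - {"linear": [0, 0, 0.003], "turn": [0, 0, 0], "grip": -1}
    - {"linear": [0, 0, 0.0045], "turn": [0, 0, 0], "grip": -1}
    - {"linear": [0, 0, 0.0045], "turn": [0, 0, 0], "grip": -1}

```text
time_s: 10.3
tool_pos: [0.5497, 0.0736, 0.0886]
orientation: [0.867, -0.498, -0.0, 0.0]
contact_force: [0.1, 0.2, -2.0]
opening: 0.287
grasp_force: 59.5
```

>>> carry_out:
  rows:
    - {"linear": [0, 0, 0.001], "turn": [0, 0, 0], "grip": -1}
    - {"linear": [0, 0, 0.002], "turn": [0, 0, 0], "grip": -1}
    - {"linear": [0, 0, 0.002], "turn": [0, 0, 0], "grip": -1}

```text
time_s: 10.6
tool_pos: [0.5498, 0.0736, 0.0868]
orientation: [0.867, -0.498, -0.0, 0.0]
contact_force: [0.0, 0.2, -1.7]
opening: 0.286
grasp_force: 59.5
```

>>> carry_out:
  rows:
    - {"linear": [0, 0, 0.001], "turn": [0, 0, 0], "grip": -1}
    - {"linear": [0, 0, 0.002], "turn": [0, 0, 0], "grip": -1}
    - {"linear": [0, 0, 0.002], "turn": [0, 0, 0], "grip": -1}

```text
time_s: 10.9
tool_pos: [0.5498, 0.0736, 0.0848]
orientation: [0.867, -0.498, -0.0, 0.0]
contact_force: [-1.1, 0.7, -2.2]
opening: 0.286
grasp_force: 59.5
```

>>> carry_out:
  rows:
    - {"linear": [0, 0, 0.001], "turn": [0, 0, 0], "grip": -1}
    - {"linear": [0, 0, 0.0015], "turn": [0, 0, 0], "grip": -1}
    - {"linear": [0, 0, 0.0015], "turn": [0, 0, 0], "grip": -1}

```text
time_s: 11.2
tool_pos: [0.5498, 0.0736, 0.0834]
orientation: [0.867, -0.498, -0.0, 0.0]
contact_force: [0.1, 0.1, -2.4]
opening: 0.291
grasp_force: 59.5
```

>>> carry_out:
  rows:
    - {"linear": [0, 0, 0.001], "turn": [0, 0, 0], "grip": -1}
    - {"linear": [0, 0, 0.001], "turn": [0, 0, 0], "grip": -1}

```text
time_s: 11.4
tool_pos: [0.5498, 0.0736, 0.0823]
orientation: [0.867, -0.498, -0.0, 0.0]
contact_force: [0.1, 0.0, -1.5]
opening: 0.283
grasp_force: 59.5
```

>>> carry_out:
  rows:
    - {"linear": [0, 0, 0.001], "turn": [0, 0, 0], "grip": -1}
    - {"linear": [0, 0, 0.001], "turn": [0, 0, 0], "grip": -1}

```text
time_s: 11.6
tool_pos: [0.5498, 0.0736, 0.0813]
orientation: [0.867, -0.498, -0.0, 0.0]
contact_force: [-0.1, -0.2, -2.3]
opening: 0.286
grasp_force: 59.5
```

>>> carry_out:
  rows:
    - {"linear": [0, 0, 0.001], "turn": [0, 0, 0], "grip": -1}
    - {"linear": [0, 0, 0.001], "turn": [0, 0, 0], "grip": -1}

```text
time_s: 11.8
tool_pos: [0.5498, 0.0736, 0.0803]
orientation: [0.867, -0.498, -0.0, 0.0]
contact_force: [-0.4, -0.6, -1.3]
opening: 0.292
grasp_force: 59.5
```

>>> carry_out:
  rows:
    - {"linear": [0, 0, 0.001], "turn": [0, 0, 0], "grip": -1}
    - {"linear": [0, 0, 0.001], "turn": [0, 0, 0], "grip": -1}

```text
time_s: 12.0
tool_pos: [0.5499, 0.0736, 0.0793]
orientation: [0.867, -0.498, -0.0, 0.0]
contact_force: [-0.0, 0.5, -2.0]
opening: 0.284
grasp_force: 59.5
```

>>> carry_out:
  rows:
    - {"linear": [0, 0, 0.001], "turn": [0, 0, 0], "grip": -1}
    - {"linear": [0, 0, 0.001], "turn": [0, 0, 0], "grip": -1}

```text
time_s: 12.2
tool_pos: [0.55, 0.0736, 0.0785]
orientation: [0.867, -0.498, 0.0, -0.0]
contact_force: [0.5, -0.1, -1.6]
opening: 0.285
grasp_force: 59.6
```

>>> carry_out:
  rows:
    - {"linear": [0, 0, 0.001], "turn": [0, 0, 0], "grip": -1}
    - {"linear": [0, 0, 0.001], "turn": [0, 0, 0], "grip": -1}

```text
time_s: 12.4
tool_pos: [0.55, 0.0736, 0.0779]
orientation: [0.867, -0.498, 0.0, -0.0]
contact_force: [0.1, -0.2, 0.1]
opening: 0.288
grasp_force: 59.7
```

>>> carry_out:
  rows:
    - {"linear": [0, 0, 0.001], "turn": [0, 0, 0], "grip": -1}
    - {"linear": [0, 0, 0.001], "turn": [0, 0, 0], "grip": -1}

```text
time_s: 12.6
tool_pos: [0.5501, 0.0736, 0.0771]
orientation: [0.867, -0.498, 0.0, -0.0]
contact_force: [-1.7, -0.8, 2.7]
opening: 0.286
grasp_force: 60.0
```

Seal contact is felt: about 4.5 N change in force, with the plug bottom at ≈ 0.061, which fits a rim height of 0.092. Now I'll release, rise and turn 90° with the fingers fully open.

>>> carry_out:
  rows:
    - {"linear": [0, 0, -0.0005], "turn": [0, 0, 0], "grip": 0}
    - {"linear": [0, 0, -0.0005], "turn": [0, 0, 0], "grip": 0}
    - {"linear": [0, 0, -0.0005], "turn": [0, 0, 0], "grip": 0}
    - {"linear": [0, 0, -0.0005], "turn": [0, 0, 0], "grip": 0}
    - {"linear": [0, 0, -0.0005], "turn": [0, 0, 0], "grip": 0}
    - {"linear": [0, 0, -0.01], "turn": [0, 0, 0], "grip": 0}
    - {"linear": [0, 0, -0.04], "turn": [0, 0, 0], "grip": 0}
    - {"linear": [0, 0, -0.09], "turn": [0, 0, 0], "grip": 0}
    - {"linear": [0, 0, -0.12], "turn": [0, 0, 0], "grip": 0.3}
    - {"linear": [0, 0, -0.12], "turn": [0, 0, 1.5708], "grip": 1}
    - {"linear": [0, 0, -0.12], "turn": [0, 0, 1.5708], "grip": 1}
    - {"linear": [0, 0, -0.12], "turn": [0, 0, 1.5708], "grip": 1}
    - {"linear": [0, 0, -0.12], "turn": [0, 0, 1.5708], "grip": 1}
    - {"linear": [0, 0, -0.12], "turn": [0, 0, 1.5708], "grip": 1}
    - {"linear": [0, 0, -0.12], "turn": [0, 0, 1.5708], "grip": 1}
    - {"linear": [0, 0, -0.12], "turn": [0, 0, 1.5708], "grip": 1}
    - {"linear": [0, 0, -0.12], "turn": [0, 0, 1.5708], "grip": 1}
    - {"linear": [0, 0, -0.12], "turn": [0, 0, 1.5708], "grip": 1}
    - {"linear": [0, 0, -0.12], "turn": [0, 0, 1.5708], "grip": 1}
    - {"linear": [0, 0, -0.12], "turn": [0, 0, 1.5708], "grip": 1}

```text
time_s: 14.6
tool_pos: [0.55, 0.0736, 0.1974]
orientation: [-0.258, 0.966, 0.0, 0.0]
contact_force: [-0.1, 1.0, 0.6]
opening: 0.997
grasp_force: 0.0
```

```bash
cat > chk.py <<'E'
from h import *
np.set_printoptions(precision=4,suppress=True)
s=env.sense();print(s['time_s'],np.array(s['tool_pos']),s['opening'],np.array(s['contact_force']),np.array(s['joint_pos']))
for n in('wrist','side','top'):
    p=vision.snapshot(n);cv2.imwrite(f'pics/k_{n}_{s["time_s"]:.1f}.png',p['frame'])
    for th in('plug','mouth','pins'):
        for d in vision.spot_point(th,p)[:5]:
            if abs(d['at'][1]-.0735)<.06 and abs(d['at'][0]-.55)<.06:print(n,th,round(d['score'],2),np.array(d['at']))
    m=cv2.inRange(cv2.cvtColor(p['frame'],cv2.COLOR_BGR2HSV),(15,90,40),(32,255,255));k,l,st,c=cv2.connectedComponentsWithStats(m)
    u0,v0=proj(p,[.55,.0735,.1])
    for i in range(1,k):
        if st[i,4]>15 and np.hypot(*(c[i]-[u0,v0]))<p['fx']*.09/np.linalg.norm(np.array(p['R'])@np.array([.55,.0735,.1])+p['t']):print(n,st[i],c[i].round(1),'mouthpx',(round(u0,1),round(v0,1)))
E
python3 chk.py
```

```text
14.6 [0.55   0.0736 0.1974] 0.9971365158687739 [-0.0776  0.99    0.5843] [ 0.495  -0.0812 -0.0477  0.0002 -1.6036 -1.543 ]
wrist plug 0.87 [0.5472 0.0756 0.0628]
wrist [ 301  175   36   40 1112] [318.6 194.6] mouthpx (np.float64(318.5), np.float64(195.3))
wrist [229 183  67  25 881] [262.1 195.5] mouthpx (np.float64(318.5), np.float64(195.3))
wrist [342 183  65  28 888] [374.2 197.3] mouthpx (np.float64(318.5), np.float64(195.3))
wrist [306 232  26  23 436] [318.6 244.3] mouthpx (np.float64(318.5), np.float64(195.3))
side plug 0.63 [0.5501 0.0674 0.06  ]
side mouth 0.67 [0.5506 0.0695 0.0608]
side pins 0.59 [0.5453 0.0715 0.0891]
side [282 169  25  21 163] [295.6 181. ] mouthpx (np.float64(300.6), np.float64(184.2))
side [307 188  18  12  89] [316.3 192. ] mouthpx (np.float64(300.6), np.float64(184.2))
top mouth 0.64 [0.5478 0.0707 0.0988]
top mouth 0.48 [0.5529 0.0709 0.0038]
top pins 0.81 [0.5461 0.0737 0.0908]
top [315 197   9   7  28] [319.5 200. ] mouthpx (np.float64(302.3), np.float64(211.1))
top [282 218  10   6  21] [286.7 220.5] mouthpx (np.float64(302.3), np.float64(211.1))
```

The plug stands upright at (0.547, 0.076) with its underside at about 0.063. The arms are nearly level, and symmetric about the tool in the wrist view (229 and 407 around 318). I'll press both down with the open fingers.

>>> carry_out:
  rows:
    - {"linear": [0, 0, 0.04], "turn": [0, 0, 0], "grip": 1}
    - {"linear": [0, 0, 0.075], "turn": [0, 0, 0], "grip": 1}
    - {"linear": [0, 0, 0.09], "turn": [0, 0, 0], "grip": 1}
    - {"linear": [0, 0, 0.1], "turn": [0, 0, 0], "grip": 1}
    - {"linear": [0, 0, 0.1], "turn": [0, 0, 0], "grip": 1}

```text
time_s: 15.7
tool_pos: [0.5498, 0.0735, 0.0962]
orientation: [-0.261, 0.965, -0.0, -0.0]
contact_force: [-0.1, -0.3, 0.2]
opening: 0.997
grasp_force: 0.0
```

>>> carry_out:
  rows:
    - {"linear": [0, 0, 0.003], "turn": [0, 0, 0], "grip": 1}
    - {"linear": [0, 0, 0.006], "turn": [0, 0, 0], "grip": 1}
    - {"linear": [0, 0, 0.009], "turn": [0, 0, 0], "grip": 1}
    - {"linear": [0, 0, 0.012], "turn": [0, 0, 0], "grip": 1}
    - {"linear": [0, 0, 0.015], "turn": [0, 0, 0], "grip": 1}

```text
time_s: 16.2
tool_pos: [0.55, 0.0737, 0.0815]
orientation: [-0.261, 0.965, 0.0, 0.0]
contact_force: [-0.1, -0.3, 0.6]
opening: 0.999
grasp_force: 0.0
```

>>> carry_out:
  rows:
    - {"linear": [0, 0, 0.003], "turn": [0, 0, 0], "grip": 1}
    - {"linear": [0, 0, 0.006], "turn": [0, 0, 0], "grip": 1}
    - {"linear": [0, 0, 0.009], "turn": [0, 0, 0], "grip": 1}

```text
time_s: 16.5
tool_pos: [0.5499, 0.0736, 0.0722]
orientation: [-0.261, 0.965, 0.0, -0.0]
contact_force: [-1.2, 0.5, -0.2]
opening: 0.996
grasp_force: 0.0
```

```bash
python3 chk.py
```

```text
16.5 [0.5499 0.0736 0.0722] 0.9958738960387995 [-1.192   0.526  -0.2291] [ 0.4951 -0.0549 -0.2509 -0.0001 -1.3749 -1.5379]
wrist plug 0.92 [0.5455 0.0764 0.0624]
wrist [ 289  234   60   97 4520] [318.1 279.1] mouthpx (np.float64(318.5), np.float64(269.7))
wrist [ 157  240  124   59 2423] [217.7 269.3] mouthpx (np.float64(318.5), np.float64(269.7))
wrist [ 359  241  120   69 2057] [415.3 273.8] mouthpx (np.float64(318.5), np.float64(269.7))
side plug 0.58 [0.5511 0.0681 0.0631]
side mouth 0.75 [0.5486 0.0741 0.0967]
side pins 0.81 [0.5495 0.0715 0.0856]
side [282 169  25  21 148] [296.5 181.9] mouthpx (np.float64(300.6), np.float64(184.2))
side [307 188  18  12  89] [316.2 192.1] mouthpx (np.float64(300.6), np.float64(184.2))
top mouth 0.8 [0.546  0.0756 0.098 ]
top pins 0.85 [0.548  0.0753 0.0919]
```

>>> carry_out:
  rows:
    - {"linear": [0, 0, 0.003], "turn": [0, 0, 0], "grip": 1}
    - {"linear": [0, 0, 0.006], "turn": [0, 0, 0], "grip": 1}
    - {"linear": [0, 0, 0.009], "turn": [0, 0, 0], "grip": 1}

```text
time_s: 17.4
tool_pos: [0.5503, 0.0737, 0.0638]
orientation: [-0.261, 0.965, -0.0, 0.0]
contact_force: [0.2, -0.3, 4.0]
opening: 0.997
grasp_force: 1.3
```

>>> carry_out:
  rows:
    - {"linear": [0, 0, 0.003], "turn": [0, 0, 0], "grip": 1}
    - {"linear": [0, 0, 0.006], "turn": [0, 0, 0], "grip": 1}

```text
time_s: 17.6
tool_pos: [0.5508, 0.0736, 0.0587]
orientation: [-0.261, 0.965, -0.0, 0.001]
contact_force: [-0.2, 0.1, 7.1]
opening: 0.995
grasp_force: 2.8
```

```bash
python3 chk.py
```

```text
17.6 [0.5508 0.0736 0.0587] 0.9953815288697129 [-0.1747  0.133   7.139 ] [ 0.495  -0.0478 -0.2695  0.0011 -1.347  -1.5378]
wrist plug 0.78 [0.5484 0.0746 0.0618]
wrist [ 288  244   65   99 5068] [319.2 290.3] mouthpx (np.float64(319.5), np.float64(283.5))
wrist [ 142  250  136   57 2547] [207.1 279.2] mouthpx (np.float64(319.5), np.float64(283.5))
wrist [ 363  251   57   39 1098] [388.1 272.5] mouthpx (np.float64(319.5), np.float64(283.5))
wrist [ 430  270   69   42 1371] [470.8 290.7] mouthpx (np.float64(319.5), np.float64(283.5))
side plug 0.56 [0.5501 0.0694 0.0629]
side mouth 0.94 [0.5507 0.0744 0.0949]
side pins 0.9 [0.5477 0.0728 0.0874]
side [280 172   6   7  22] [283.2 174.5] mouthpx (np.float64(300.6), np.float64(184.2))
side [288 179  19  11 120] [299.  183.8] mouthpx (np.float64(300.6), np.float64(184.2))
side [307 188  18  12  90] [316.4 192.2] mouthpx (np.float64(300.6), np.float64(184.2))
top mouth 0.76 [0.5474 0.0721 0.1001]
top pins 0.66 [0.5487 0.0728 0.0888]
```

>>> carry_out:
  rows:
    - {"linear": [0, 0, 0.003], "turn": [0, 0, 0], "grip": 1}
    - {"linear": [0, 0, 0.006], "turn": [0, 0, 0], "grip": 1}
    - {"linear": [0, 0, 0.009], "turn": [0, 0, 0], "grip": 1}

```text
time_s: 18.5
tool_pos: [0.55, 0.0737, 0.049]
orientation: [-0.261, 0.965, -0.0, 0.0]
contact_force: [0.2, -0.1, 6.7]
opening: 1.001
grasp_force: 3.6
```

>>> carry_out:
  rows:
    - {"linear": [0, 0, 0.0025], "turn": [0, 0, 0], "grip": 1}
    - {"linear": [0, 0, 0.005], "turn": [0, 0, 0], "grip": 1}
    - {"linear": [0, 0, 0.0075], "turn": [0, 0, 0], "grip": 1}

```text
time_s: 18.8
tool_pos: [0.5501, 0.0735, 0.042]
orientation: [-0.261, 0.965, -0.0, 0.0]
contact_force: [-0.4, 0.0, 11.3]
opening: 1.002
grasp_force: 5.8
```

```bash
python3 chk.py | grep -v top
```

```text
18.8 [0.5501 0.0735 0.042 ] 1.0019445730113319 [-0.44    0.0199 11.3355] [ 0.4951 -0.0377 -0.2907  0.0005 -1.3174 -1.5378]
wrist plug 0.8 [0.5496 0.0746 0.0609]
wrist [ 149  260  124   40 2262] [208.1 277.4] mouthpx (np.float64(319.0), np.float64(307.1))
wrist [ 284  262   72  100 5856] [319.4 310. ] mouthpx (np.float64(319.0), np.float64(307.1))
wrist [ 428  263   62   28 1194] [462.2 275.3] mouthpx (np.float64(319.0), np.float64(307.1))
wrist [367 269  44  32 912] [390.7 284.5] mouthpx (np.float64(319.0), np.float64(307.1))
side plug 0.65 [0.5486 0.0676 0.0578]
side mouth 0.62 [0.5506 0.0742 0.0982]
side pins 0.95 [0.548  0.0755 0.0878]
side [296 179  11  11  98] [300.8 184.2] mouthpx (np.float64(300.6), np.float64(184.2))
side [280 181  14   6  32] [285.2 183.7] mouthpx (np.float64(300.6), np.float64(184.2))
side [312 188  13  16  97] [319.5 195.9] mouthpx (np.float64(300.6), np.float64(184.2))
side [307 190   4   7  19] [308.2 192.8] mouthpx (np.float64(300.6), np.float64(184.2))
```

>>> carry_out:
  rows:
    - {"linear": [0, 0, 0.0025], "turn": [0, 0, 0], "grip": 1}
    - {"linear": [0, 0, 0.005], "turn": [0, 0, 0], "grip": 1}
    - {"linear": [0, 0, 0.0075], "turn": [0, 0, 0], "grip": 1}

```text
time_s: 19.7
tool_pos: [0.5504, 0.0734, 0.0351]
orientation: [-0.261, 0.965, -0.0, 0.001]
contact_force: [-1.3, 0.1, 12.3]
opening: 0.996
grasp_force: 5.2
```

>>> carry_out:
  rows:
    - {"linear": [0, 0, 0.002], "turn": [0, 0, 0], "grip": 1}
    - {"linear": [0, 0, 0.004], "turn": [0, 0, 0], "grip": 1}
    - {"linear": [0, 0, 0.006], "turn": [0, 0, 0], "grip": 1}

```text
time_s: 20.0
tool_pos: [0.5506, 0.0736, 0.0291]
orientation: [-0.261, 0.965, -0.0, 0.001]
contact_force: [-0.7, 0.1, 11.1]
opening: 0.995
grasp_force: 4.6
```

```bash
python3 chk.py | grep -v top
```

```text
20.0 [0.5506 0.0736 0.0291] 0.9947425336116479 [-0.71    0.1449 11.1179] [ 0.4951 -0.0287 -0.3064  0.0009 -1.2915 -1.5378]
wrist plug 0.82 [0.5469 0.0763 0.0601]
wrist plug 0.52 [ 0.5494  0.0744 -0.001 ]
wrist [ 186  247   83   71 1575] [226.3 276.7] mouthpx (np.float64(319.5), np.float64(327.7))
wrist [ 372  248   79   71 1388] [411.7 277.3] mouthpx (np.float64(319.5), np.float64(327.7))
wrist [ 281  278   79  100 6663] [320.  327.2] mouthpx (np.float64(319.5), np.float64(327.7))
side plug 0.63 [0.5499 0.0681 0.0605]
side mouth 0.89 [0.5507 0.0735 0.1   ]
side pins 0.97 [0.5487 0.0725 0.0868]
side [296 179  11  11  93] [300.7 184.5] mouthpx (np.float64(300.6), np.float64(184.2))
side [283 188   9   6  21] [287.2 190.4] mouthpx (np.float64(300.6), np.float64(184.2))
side [318 188   7  12  45] [321.  192.9] mouthpx (np.float64(300.6), np.float64(184.2))
side [307 190  14  20  73] [313.3 200.7] mouthpx (np.float64(300.6), np.float64(184.2))
```

>>> carry_out:
  rows:
    - {"linear": [0, 0, 0.002], "turn": [0, 0, 0], "grip": 1}
    - {"linear": [0, 0, 0.004], "turn": [0, 0, 0], "grip": 1}
    - {"linear": [0, 0, 0.006], "turn": [0, 0, 0], "grip": 1}

```text
time_s: 20.9
tool_pos: [0.551, 0.0736, 0.0238]
orientation: [-0.261, 0.965, -0.0, 0.001]
contact_force: [-1.5, 0.0, 13.7]
opening: 0.999
grasp_force: 6.1
```

>>> carry_out:
  rows:
    - {"linear": [0, 0, 0.0015], "turn": [0, 0, 0], "grip": 1}
    - {"linear": [0, 0, 0.003], "turn": [0, 0, 0], "grip": 1}

```text
time_s: 21.1
tool_pos: [0.5514, 0.0736, 0.0226]
orientation: [-0.261, 0.965, -0.001, 0.002]
contact_force: [-7.9, -0.6, 27.3]
opening: 0.998
grasp_force: 11.7
```

>>> carry_out:
  rows:
    - {"linear": [0, 0, 0.0015], "turn": [0, 0, 0], "grip": 1}
    - {"linear": [0, 0, 0.003], "turn": [0, 0, 0], "grip": 1}

```text
time_s: 21.3
tool_pos: [0.5518, 0.0744, 0.0214]
orientation: [-0.262, 0.965, -0.0, 0.003]
contact_force: [-12.7, 1.6, 35.1]
opening: 1.003
grasp_force: 17.7
```

>>> carry_out:
  rows:
    - {"linear": [0, 0, -0.005], "turn": [0, 0, 0], "grip": 1}
    - {"linear": [0, 0, -0.006], "turn": [0, 0, 0], "grip": 1}

```text
time_s: 21.5
tool_pos: [0.5503, 0.0742, 0.0225]
orientation: [-0.261, 0.965, 0.0, 0.001]
contact_force: [1.1, 1.8, 6.2]
opening: 1.002
grasp_force: 3.2
```

```bash
python3 chk.py | grep -v top; python3 - <<'E'
from h import *
np.set_printoptions(precision=1,suppress=True)
# predicted arm bar end (mid-line) for angles, rim .092 -> pin z .083
c=np.array([.5497,.0745]);yw=np.radians(30.2);yv=np.array([-np.sin(yw),np.cos(yw)])
for n in('wrist','side'):
    p=vision.snapshot(n)
    for q in(1.0,1.2,1.4,1.5,1.65):
        e=np.pi/4-q
        print(n,q,*[proj(p,[*(c+sg*yv*(.022+d*np.cos(e))),.083+d*np.sin(e)]) for sg in(1,-1) for d in(.035,.062)])
E
```

```text
21.5 [0.5503 0.0742 0.0225] 1.0018819886870383 [1.0972 1.8284 6.1549] [ 0.4954 -0.0241 -0.3138 -0.0003 -1.2793 -1.5378]
wrist plug 0.62 [0.5491 0.0761 0.0606]
wrist plug 0.49 [ 0.5482  0.0724 -0.0015]
wrist [ 202  245   49   62 1064] [227.1 272.3] mouthpx (np.float64(318.1), np.float64(340.3))
wrist [387 247  50  60 987] [410.1 273.5] mouthpx (np.float64(318.1), np.float64(340.3))
wrist [ 277  288   84   90 6451] [318.7 333.3] mouthpx (np.float64(318.1), np.float64(340.3))
wrist [248 309  17  20 198] [257.8 316.2] mouthpx (np.float64(318.1), np.float64(340.3))
wrist [373 310  17  20 179] [379.  317.7] mouthpx (np.float64(318.1), np.float64(340.3))
side plug 0.5 [0.5491 0.0692 0.0622]
side mouth 0.94 [0.5524 0.0752 0.1028]
side mouth 0.15 [0.5471 0.0756 0.0003]
side pins 0.74 [0.5481 0.0725 0.088 ]
side [296 180  11  10  84] [300.4 185. ] mouthpx (np.float64(300.6), np.float64(184.2))
side [318 189   7  11  38] [321.3 193.6] mouthpx (np.float64(300.6), np.float64(184.2))
side [306 190   5  10  29] [308.3 194.2] mouthpx (np.float64(300.6), np.float64(184.2))
side [310 201   9  10  43] [314.7 205.6] mouthpx (np.float64(300.6), np.float64(184.2))
wrist 1.0 [449.9 299.5] [503.3 291.7] [191.1 299.5] [137.4 291.7]
wrist 1.2 [439.4 290.6] [482.1 277.5] [201.4 290.5] [158.3 277.4]
wrist 1.4 [427.4 283. ] [460.2 266.1] [213.2 283. ] [180. 266.]
wrist 1.5 [421.1 279.8] [449.2 261.4] [219.4 279.7] [190.9 261.3]
wrist 1.65 [411.2 275.6] [432.6 255.4] [229.2 275.6] [207.3 255.4]
side 1.0 [286.3 184.2] [279.8 182.7] [315.5 198. ] [322.7 203.1]
side 1.2 [286.9 186.3] [281.  186.4] [315.  199.6] [321.7 205.9]
side 1.4 [287.9 188.4] [282.6 190. ] [314.1 200.9] [320.  208.1]
side 1.5 [288.4 189.4] [283.6 191.8] [313.5 201.4] [319. 209.]
side 1.65 [289.4 190.9] [285.3 194.4] [312.5 202. ] [317.2 209.9]
```

The arm extents in the wrist view (202 and 437) match the 1.65 rad stop, level with each other. One gentle re-press will confirm they are at the stop.

>>> carry_out:
  rows:
    - {"linear": [0, 0, 0.0015], "turn": [0, 0, 0], "grip": 1}
    - {"linear": [0, 0, 0.003], "turn": [0, 0, 0], "grip": 1}
    - {"linear": [0, 0, 0.0045], "turn": [0, 0, 0], "grip": 1}
    - {"linear": [0, 0, 0.0045], "turn": [0, 0, 0], "grip": 1}

```text
time_s: 22.6
tool_pos: [0.5511, 0.074, 0.0217]
orientation: [-0.262, 0.965, -0.0, 0.002]
contact_force: [-9.0, 0.3, 27.7]
opening: 1.0
grasp_force: 13.1
```

```bash
python3 chk.py | grep -E 'wrist|^2'; python3 - <<'E'
from h import *
np.set_printoptions(precision=1,suppress=True)
c=np.array([.5497,.0745]);yw=np.radians(30.2);yv=np.array([-np.sin(yw),np.cos(yw)]);p=vision.snapshot('wrist')
for q in(1.5,1.55,1.6,1.65,1.7):
    e=np.pi/4-q;d=.062;h=.003
    print(q,*[proj(p,[*(c+sg*yv*(.022+d*np.cos(e)-h*np.sin(e)))+w*np.array([np.cos(yw),np.sin(yw)]),.083+d*np.sin(e)+h*np.cos(e)]) for sg in(1,-1) for w in (-.006,.006)])
E
```

```text
22.6 [0.5511 0.074  0.0217] 0.999789265215926 [-9.0427  0.2803 27.6531] [ 0.4957 -0.0235 -0.3155  0.0014 -1.2756 -1.5375]
wrist plug 0.6 [0.5483 0.0743 0.0587]
wrist [ 202  245   50   62 1093] [227.4 272. ] mouthpx (np.float64(319.1), np.float64(341.1))
wrist [389 247  49  60 971] [411.5 273.4] mouthpx (np.float64(319.1), np.float64(341.1))
wrist [ 278  288   85   90 6475] [319.8 333.5] mouthpx (np.float64(319.1), np.float64(341.1))
wrist [248 310  18  20 193] [258.6 317.3] mouthpx (np.float64(319.1), np.float64(341.1))
wrist [375 311  16  20 178] [380.5 318.4] mouthpx (np.float64(319.1), np.float64(341.1))
1.5 [457.9 253.5] [454.5 273.7] [184.1 252.9] [187.2 273.2]
1.55 [452.2 251.3] [449.  271.3] [189.7 250.8] [192.6 270.8]
1.6 [446.5 249.2] [443.5 269. ] [195.3 248.8] [198.1 268.5]
1.65 [440.9 247.3] [438.1 266.9] [200.9 246.9] [203.5 266.5]
1.7 [435.3 245.6] [432.6 265. ] [206.5 245.1] [208.9 264.6]
```

Unchanged at 28 N and matching 1.65 rad on both sides, so both arms are on their stops. Retreating.

>>> carry_out:
  rows:
    - {"linear": [0, 0, -0.01], "turn": [0, 0, 0], "grip": 1}
    - {"linear": [0, 0, -0.04], "turn": [0, 0, 0], "grip": 1}
    - {"linear": [0, 0, -0.09], "turn": [0, 0, 0], "grip": 1}
    - {"linear": [0, 0, -0.14], "turn": [0, 0, 0], "grip": 1}
    - {"linear": [0, 0, -0.18], "turn": [0, 0, 0], "grip": 1}
    - {"linear": [0, 0, -0.18], "turn": [0, 0, 0], "grip": 1}
    - {"linear": [0, 0, -0.18], "turn": [0, 0, 0], "grip": 1}
    - {"linear": [0, 0, -0.18], "turn": [0, 0, 0], "grip": 1}

```text
time_s: 24.05
tool_pos: [0.5488, 0.0736, 0.1942]
orientation: [-0.261, 0.965, 0.0, -0.002]
contact_force: [-0.5, -0.3, -0.1]
opening: 1.002
grasp_force: 0.0
```

```bash
python3 chk.py; python3 - <<'E'
from h import *
np.set_printoptions(precision=1,suppress=True)
c=np.array([.5497,.0745]);yw=np.radians(30.2);yv=np.array([-np.sin(yw),np.cos(yw)]);p=vision.snapshot('wrist')
for q in(1.5,1.6,1.65,1.7):
    e=np.pi/4-q;d=.062;h=.003
    print(q,*[proj(p,[*(c+sg*yv*(.022+d*np.cos(e)-h*np.sin(e))),.083+d*np.sin(e)+h*np.cos(e)]) for sg in(1,-1)])
E
```

```text
24.05 [0.5488 0.0736 0.1942] 1.0021023102465831 [-0.4765 -0.3072 -0.1461] [ 0.495  -0.0792 -0.051  -0.0015 -1.6036 -1.5378]
wrist plug 0.74 [0.5489 0.0776 0.0599]
wrist [258 175  37  26 446] [276. 186.] mouthpx (np.float64(317.6), np.float64(198.1))
wrist [342 176  37  25 437] [359.9 186.8] mouthpx (np.float64(317.6), np.float64(198.1))
wrist [ 300  178   37   40 1114] [317.9 196.9] mouthpx (np.float64(317.6), np.float64(198.1))
wrist [304 234  27  24 449] [317.4 247.1] mouthpx (np.float64(317.6), np.float64(198.1))
side plug 0.66 [0.5518 0.0684 0.0594]
side mouth 0.88 [0.5488 0.0754 0.0989]
side mouth 0.49 [ 0.5482  0.0727 -0.0013]
side pins 0.81 [0.5464 0.075  0.0855]
side pins 0.57 [0.5496 0.0673 0.0605]
side [296 179  11  11  99] [300.6 184.2] mouthpx (np.float64(300.6), np.float64(184.2))
side [285 189   7   7  16] [288.1 192.4] mouthpx (np.float64(300.6), np.float64(184.2))
side [314 188  11  12  60] [319.9 192.2] mouthpx (np.float64(300.6), np.float64(184.2))
side [307 190  12  21  88] [312.1 200.7] mouthpx (np.float64(300.6), np.float64(184.2))
top mouth 0.91 [0.5465 0.0732 0.0976]
top pins 0.91 [0.5493 0.0761 0.0902]
top [315 202   5   5  17] [317.  203.7] mouthpx (np.float64(302.3), np.float64(211.1))
top [285 218   8   7  28] [288.3 220.8] mouthpx (np.float64(302.3), np.float64(211.1))
1.5 [386.9 179.7] [251.6 179.7]
1.6 [382.2 178.6] [256.3 178.6]
1.65 [379.7 178.1] [258.8 178.1]
1.7 [377.2 177.6] [261.3 177.6]
```

Both arms measure 1.65 rad after the release (258 and 379 px), the plug is still seated, and the gripper is clear. Handing in.

```bash
python3 -c "
from cell import env
print(env.sign_off())"
```

```text
the job is handed in; nothing more can be done
None
```

The smaller brass adapter is set upright on the seal, both cam arms were swung down together to their stops (about 1.65 rad by the wrist camera), and the gripper is clear; I handed the job in at about 24 s, and it gave no verdict.

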